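# Load a sample carrier and index it under the inspection camera

### The job

Load the sample carrier into the nest on the stage of the indexing slide: tuck one short edge under the retaining lip on the robot's side, then lower the opposite edge until the carrier lies flat in the nest. Then pull out the spring plunger's knob, shift the loaded stage to the hole under the inspection camera (the straight white tube on a stand, not the cone-shaped lamp on the other side), let the plunger snap fully into that hole and let go. Do not knock the camera or the lamp, and leave the other things on the bench where they are.

Things in the scene. Friction and masses are not known exactly. Their poses are not given: they have to be found in the camera images.
- plate_grip (a point): Loose sample carrier: steel plate 80 (x) x 60 (y) x 6 mm, on its middle an upright grip bar 30 (x) x 14 (y) x 30 mm (its top 36 mm above the underside); about 0.14 kg. The point is on the bar's centre line, 27 mm above the underside; z is the plate's upward normal, x along its 80 mm. A half turn makes no difference. It starts flat on the block.
- block: Fixed black rubber block on which the carrier starts, 110 (x) x 90 (y) x 25 mm; origin at the centre of its underside. It may stand at the left or at the right of the slide (a divided grey tray stands at the other side).
- nest (a point): Centre of the nest's level floor on top of the sliding stage, 128 mm above the bench. x points away from the robot, y along the slide, z up. Inside, the nest is 84 mm long: x = -42 (wall with the lip) to +42 mm (opposite wall, 14 mm high, 8 mm thick); side guides 6 mm high, inside faces at y = +-33 mm. Loaded, plate_grip is 27 mm above this point, within 4 mm in x and 5 mm in y.
- lip (a point): Middle of the lower edge of the retaining lip, 12 mm above the nest's floor at nest x = -34 mm. The lip is 74 mm wide, 4 mm thick; the slot under it is 12 mm high and runs 8 mm back to the wall at x = -42 mm. The carrier cannot drop in level: its near edge has to enter the slot with the far edge raised by some 20 to 25 degrees.
- stage_edge (a point): Middle of the lower robot-side edge of the stage plate, 116 mm above the bench. The plate is 110 mm wide (y), 12 mm thick and reaches from nest x = -55 to +59 mm. It overhangs behind the knob, so that an upright hand on the knob would strike it.
- knob (a point): Centre of the plunger's black knob, a cylinder 22 mm across, 22 mm long, in front of and below the stage, riding with it. Its z is the pull direction, 30 degrees from vertical, up and towards the robot; y along the slide. Take it with the hand tilted along its axis, fingers on its y sides. Down the axis from this point: an 18 mm sleeve begins at 21 mm, the bracket face (34 mm wide in y) at 28 mm.
- plunger (a joint): Pull of the plunger in m: 0 = fully in its hole, 0.014 = pulled to its stop. A spring returns it (5 N at 0, 10 N at the stop). The pin clears the hole at 0.009 (pull it 10 to 13 mm to shift); let go between holes it rides on the bar at 0.009 and falls in when it comes over a hole.
- carriage (a joint): Position of the stage along the slide in m, growing along the nest's y axis. Holes at -0.14, 0 and +0.14 (12 mm wide for a 9 mm pin); end stops at +-0.15. It starts in the middle hole, 0, and can only be moved with the plunger pulled; friction about 1.5 N.
- fixture: Fixed base of the indexing slide, 135 (x) x 400 (y) x 12 mm, steel bars on it up to 44 mm high; origin at the centre of its underside, x away from the robot, y along the slide.
- lens (a point): Lower end of the inspection camera's upright tube (28 mm across, 20 mm at the lens), 215 mm above the bench, exactly above the nest's centre when the stage is in the left or the right hole. The tube reaches up to 330 mm; a 12 mm arm at 300 mm height holds it from its fixed stand, a 14 mm post 334 mm high that stands 140 mm beyond it (fixture's +x).
- camera: The inspection camera's stand, fixed; x and y axes as the fixture's; origin at bench height straight under the lens. See lens.
- lamp: Lamp on the same kind of stand at the other outer hole, fixed; origin at bench height under that hole's nest centre, its post 140 mm beyond it (+x); its cone head, 68 mm wide, hangs 35 to 120 mm beyond it, 240 to 335 mm above the bench.
- screwdriver: Bystander: screwdriver, 160 mm, lying, black handle.
- flange: Bystander: steel ring, 54 mm across, 14 mm high; origin at the underside.
- vial: Bystander: small brown glass jar, 34 mm across, 55 mm high; origin at the underside.
- mug: Bystander: white mug, 80 mm across, 90 mm high; origin at the underside.
- adapter: Bystander: aluminium block, 60 x 40 x 30 mm; origin at the underside.
- weight: Bystander: brass weight, 40 mm across, 45 mm high; origin at the underside.
- plate: Same carrier as plate_grip; this origin lies at the centre of the plate's underside.
Things that resemble listed ones, but are neither listed nor needed, are in the scene too. Leave any pink or purple look-alike of the plate alone.

How it is judged:
By the outcome, as a careful person would: the job done as asked, in the order asked, and still so for the second after the job is handed in, with the robot touching nothing.
It also fails if it takes over 61 s, if anything falls off the work surface, if the arm or the gripper's body presses on something with over 40 N, if the wrist force passes 120 N, or if a joint passes its speed limit or range.

### The arm

A 6-joint arm with a two-finger parallel gripper is mounted at the origin on the work surface. World frame = base frame: x ahead of the robot, y to its left, z up, the work surface at z = 0. Lengths are in m, angles in rad, forces in N, time in s.
With the tool pointing down it reaches from about 0.35 to 0.775 m from the base axis. Payload 5.5 kg.
Tool frame: the origin (TCP) lies midway between the tips of the shut fingers; the grasp point (between the pads) lies env.grasp_offset behind it (env.grasp_offset is the distance from the TCP to the grasp point, in m); z points along the fingers, y is the line along which they close (so a half turn about z gives the same grasp; the last joint's range is limited). The gripper opens to 85 mm and grips with 20 to 120 N. Pads are 22 mm wide; open, the fingers measure 114 mm over their backs; the gripper's body (76 mm by 85 mm) begins 54 mm behind the grasp point. The pads swing forward as they close: fully open they stand 13 mm farther back than shut.
Start: joints at [1.147, 0.313, 0.046, 1.304, 0, 1.431], TCP at [0.161, 0.552, 0.231] pointing down, gripper open.
Joint ranges: [-2.76, 2.76], [-0.86, 1.69], [-1.03, 1.26], [-2.2, 2.34], [-1.47, 1.5], [-3.14, 3.14]. Speed limits (rad/s): [2.57, 2.57, 3.14, 3.14, 3.14, 3.14].

### API

Orientations are given as a unit quaternion [w, x, y, z].
In Python, from workcell import monitor, viewer, order, env gives the robot as it stands.
- The arm moves only by the tool carry_out, never from a script. Its argument "plan" is a list that holds one entry, the list of rows, each a list of 7 numbers: the turn, a rotation vector about the world's x, y, z in rad, then the shift along the world's x, y, z in mm, then the finger opening in mm, from 0 to 85.4. A call has 1 to 20 rows; each row is the pose to reach, as a shift and turn from the pose commanded when the call began; what a row does not reach only later rows make up. A row lasts 1/10 s, in which the tool goes at most 50 mm and 8.59 degrees, less where a joint would pass 70% of its speed; a pose out of reach is approached as far as the arm can. A call with a gripper value outside its range is refused whole. The fingers move at their own pace and stop on an object; "squeeze" is the grip in N (left out, the last holds). Time passes only in rows, so rows that repeat a pose let the fingers close. It gives the time, the measured TCP pose, the force, the opening and the grip force at its end, in the units of the state.
- monitor.get_state(): the state, without advancing time (a new reading comes with each control period).
- viewer.read_camera(name): name is "side" or "top"; returns the picture (420x560x3 uint8, red, green, blue); there is no depth.
- viewer.calibration(name): a dict with "K" (3x3 intrinsics, pixels), "eye" and "rotation" of the camera in the world. Camera axes: x right, y down, z forward; pixel columns grow to the right and rows downward; lengths in m; the calibration is good to about 2 mm. A picture is of the moment at which its call begins. calibration takes no time and is no camera call.
- order.hand_in(): hands the job in; it is judged then, once.
The state is a dict: "clock": time; "joint_pos": joint angles; "qvel": joint speeds; "tau": joint torques, N m; "tcp_pos": TCP position; "orientation": TCP orientation; "wrist_force": force on the tool from outside, world axes, zero at the start; "ft_torque": the same for the moment, N m; "finger_gap": finger opening in m; "grip_force": force on a finger pad.
Only numpy, scipy, OpenCV 4.12 (cv2) and the standard library are available. Lean on these libraries where they do the work, as an engineer would, in place of code of your own. Each camera call takes 0.05 s, during which the arm holds its last target. There are 200 camera calls.

## Working session

There is one attempt and no reset: what is moved stays moved. The work goes in short steps, Python scripts to look and compute and a tool call to move; the robot and the scene stay as the last step left them, time stands still between calls to the robot, and variables do not carry over. Pictures are saved under pics/ and viewed, at most 10 in all, crops included, and the job is handed in when it is done.

Besides the shell and the picture viewer there is one more tool, called after "Emit:" by a JSON object that holds its "method" and its "body". carry_out: Moves the arm, as the interface text tells. Its arguments: {"type":"object","properties":{"plan":{"type":"array","items":{"type":"array","items":{"type":"array","items":{"type":"number"}}}},"squeeze":{"type":"number"}},"required":["plan"]}

```bash
ls; mkdir -p pics; cat > h.py <<'E'
import numpy as np, cv2
from workcell import monitor, viewer, order, env
def snap(n,f):
    im=viewer.read_camera(n); cv2.imwrite(f'pics/{f}.png',im[:,:,::-1]); return im
def cal(n):
    c=viewer.calibration(n); return np.array(c['K']),np.array(c['eye']),np.array(c['rotation'])
def px(n,P):
    K,e,R=cal(n); q=K@(R.T@(np.array(P)-e)); return q[:2]/q[2]
def ray(n,u,v):
    K,e,R=cal(n); d=R@np.linalg.inv(K)@np.array([u,v,1.]); return e,d/np.linalg.norm(d)
def atz(n,u,v,z):
    e,d=ray(n,u,v); return e+d*(z-e[2])/d[2]
E
python3 - <<'E'
from h import *
for n in('side','top'):
    snap(n,n+'0'); K,e,R=cal(n); print(n,K.round(1).tolist(),e.round(3),R.round(3).tolist(), px(n,[.5,0,0]),px(n,[.6,0,0]))
    im=cv2.imread(f'pics/{n}0.png'); cv2.imwrite(f'pics/{n}0b.png',cv2.resize(im,(800,600),interpolation=cv2.INTER_CUBIC))
print(monitor.get_state(), env.grasp_offset)
E
```

```text
picsTraceback (most recent call last):
  File "<stdin>", line 3, in <module>
  File "h.py", line 8, in px
    K,e,R=cal(n); q=K@(R.T@(np.array(P)-e)); return q[:2]/q[2]
                       ~~~^^~~~~~~~~~~~~~~
ValueError: matmul: Input operand 1 has a mismatch in its core dimension 0, with gufunc signature (n?,k),(k,m?)->(n?,m?) (size 3 is different from 4)
```

```bash
sed -i "s/np.array(c\['rotation'\])/Rotation.from_quat(np.roll(c['rotation'],-1)).as_matrix()/; 1a from scipy.spatial.transform import Rotation" h.py
python3 - <<'E'
from h import *
for n in('side','top'):
    snap(n,n+'0'); K,e,R=cal(n); print(n,K.round(1).tolist(),e.round(3),R.round(3).tolist(), px(n,[.5,0,0]),px(n,[.6,0,0]))
    im=cv2.imread(f'pics/{n}0.png'); cv2.imwrite(f'pics/{n}0b.png',cv2.resize(im,(800,600),interpolation=cv2.INTER_CUBIC))
print(monitor.get_state(), env.grasp_offset)
E
```

```text
side [[522.2, 0.0, 286.5], [0.0, 522.2, 210.3], [0.0, 0.0, 1.0]] [0.243 1.378 1.119] [[-0.981, -0.097, 0.17], [-0.195, 0.56, -0.805], [-0.017, -0.823, -0.568]] [296.67363355 246.31541631] [268.22239081 243.16598828]
top [[507.1, 0.0, 280.6], [0.0, 507.1, 212.0], [0.0, 0.0, 1.0]] [ 0.199 -0.008  1.922] [[0.025, -0.984, 0.177], [-1.0, -0.023, 0.015], [-0.01, -0.177, -0.984]] [285.72461634 223.67737205] [286.33576616 198.1534473 ]
{'clock': 0.15, 'joint_pos': array([ 1.14740052e+00,  3.13857975e-01,  4.52406915e-02,  1.30357134e+00,
       -2.98835571e-05,  1.43120792e+00]), 'qvel': array([-0.0012728 , -0.00165057,  0.00228291, -0.0005264 , -0.0007418 ,
       -0.00093285]), 'tau': array([ 2.10360689e-03, -4.81065309e+01,  2.98815233e+01,  1.38099346e-02,
       -1.01522071e-04, -6.00873591e-06]), 'tcp_pos': array([0.16086498, 0.551653  , 0.23059689]), 'orientation': array([-1.79028603e-04,  1.41427891e-01,  9.89948315e-01, -6.72899014e-04]), 'wrist_force': array([ 0.8305161 , -0.0574249 ,  0.57744366]), 'ft_torque': array([ 0.03168948, -0.01064576,  0.0876233 ]), 'grip_force': 0.0, 'finger_gap': 0.08531491102465862} 0.0187
```

View pics/side0b.png

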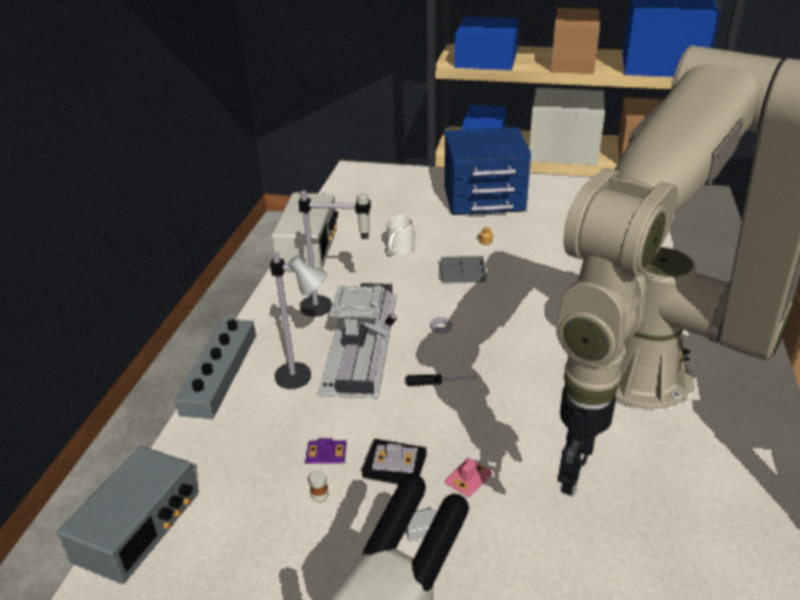

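View pics/top0b.png

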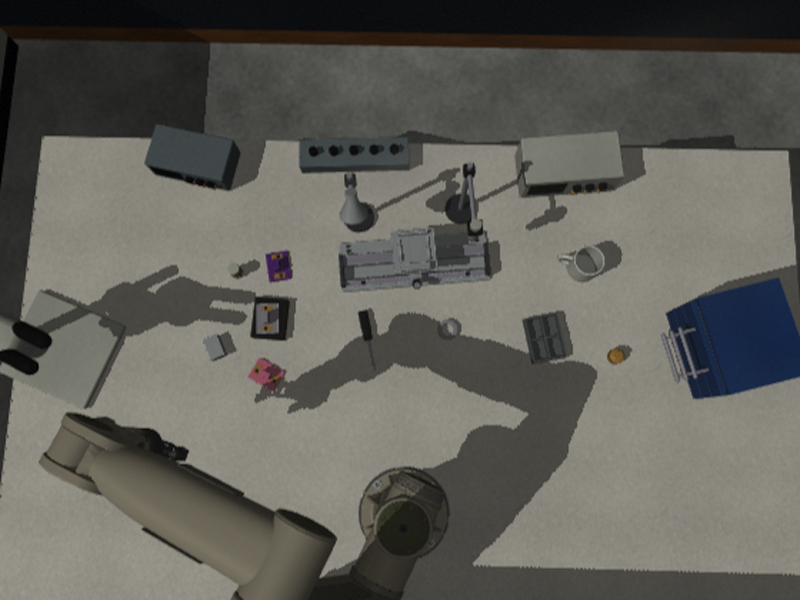

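```bash
python3 - <<'E'
from h import *
t=cv2.imread('pics/top0.png'); s=cv2.imread('pics/side0.png')
up=lambda im,x0,x1,y0,y1,k: cv2.resize(im[y0:y1,x0:x1],None,fx=k,fy=k,interpolation=cv2.INTER_CUBIC)
cv2.imwrite('pics/a.png',up(t,230,360,110,210,6))
cv2.imwrite('pics/b.png',np.hstack([up(t,170,220,180,255,8),up(s,250,300,295,370,8)]))
cv2.imwrite('pics/c.png',up(s,185,285,130,280,4))
E
```

```text
(no output)
```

View pics/a.png

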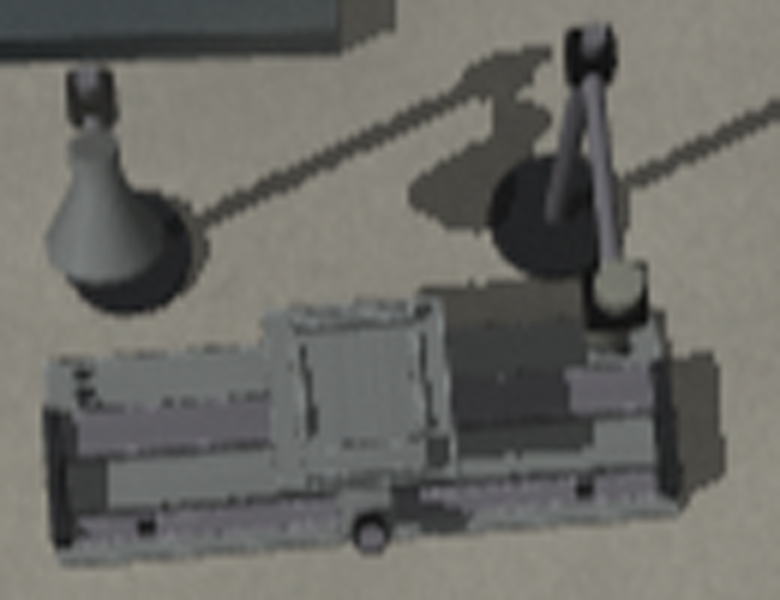

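View pics/b.png

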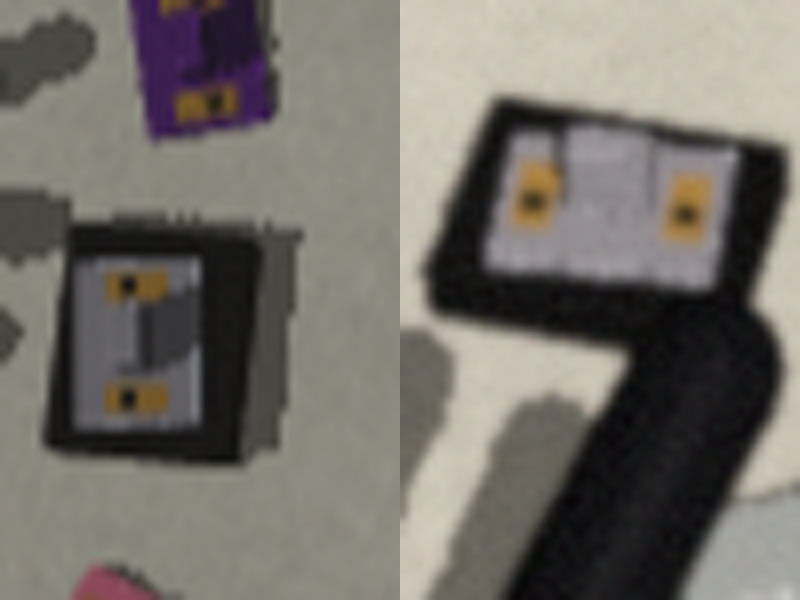

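View pics/c.png

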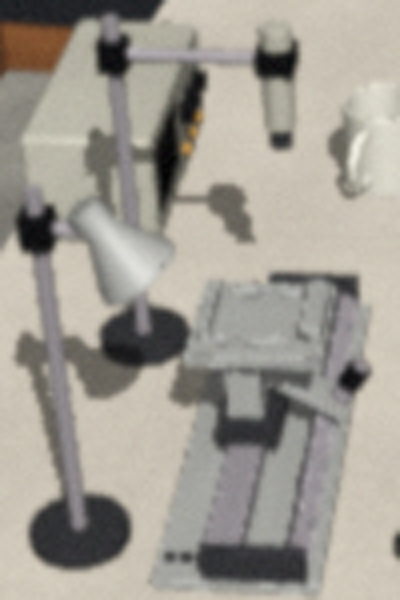

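```bash
cat >> h.py <<'E'
from scipy.optimize import least_squares
def crop2px(p,x0,y0,k): return (np.array(p)+.5)/k-.5+[x0,y0]
def pose(P,p):
    c,s=np.cos(p[2]),np.sin(p[2]); P=np.array(P,float)
    return np.c_[p[0]+c*P[:,0]-s*P[:,1],p[1]+s*P[:,0]+c*P[:,1],P[:,2]]
def fit(obs,x0):
    f=lambda p:np.concatenate([np.concatenate([px(n,q) for q in pose(P,p)])-np.ravel(uv) for n,P,uv in obs])
    r=least_squares(f,x0,loss='soft_l1'); return r.x,f(r.x).reshape(-1,2)
E
python3 - <<'E'
from h import *
def tell(nm,r): print(nm,(r[0]*[1000,1000,57.3]).round(1),r[1].round(1).tolist())
z=.031
# plate in block frame: x along 80
P=[[40,30],[40,-30],[-40,-30],[-40,30]]  # TL,TR,BR,BL in top (top image up=+x, right=-y)
P=[[a/1000,b/1000,z] for a,b in P]
T=crop2px([(76,258),(200,255),(200,430),(73,430)],170,180,8)
Sd=crop2px([(85,270),(115,128),(338,150),(318,290)],250,295,8)
print([atz('top',*t,z).round(4) for t in T]);print([atz('side',*t,z).round(4) for t in Sd])
g=[.55,.2,0]
tell('plate top',fit([('top',P,T)],g));tell('plate side',fit([('side',P,Sd)],g));tell('both',fit([('top',P,T),('side',P,Sd)],g))
# stage
P=[[.059,.055,.128],[.059,-.055,.128],[-.055,-.055,.128],[-.055,.055,.128]]
T=crop2px([(262,315),(441,295),(455,468),(274,488)],230,110,6)
Sd=crop2px([(187,352),(212,280),(337,285),(317,364)],185,130,4)
g=[.55,0,0]
tell('st top',fit([('top',P,T)],g));tell('st side',fit([('side',P,Sd)],g));tell('both',fit([('top',P,T),('side',P,Sd)],g))
# base
P=[[.0675,.2,.012],[.0675,-.2,.012],[-.0675,-.2,.012],[-.0675,.2,.012]]
T=crop2px([(45,357),(655,305),(686,508),(60,565)],230,110,6)
tell('base',fit([('top',P,T)],g))
Sd=crop2px([(150,582),(270,272),(372,303),(322,598)],185,130,4)
tell('base side',fit([('side',P,Sd)],g))
tell('both',fit([('top',P,T),('side',P,Sd)],g))
print('tube top',atz('top',*crop2px((621,287),230,110,6),.33))
kt=crop2px((371,533),230,110,6); ks=crop2px((353,377),185,130,4)
for zz in(.08,.09,.1,.11): print('knob',zz,atz('top',*kt,zz).round(4),atz('side',*ks,zz).round(4))
ls=crop2px((281,146),185,130,4); print('lens side',atz('side',*ls,.215))
E
```

```text
[array([0.5311, 0.4059, 0.031 ]), array([0.5339, 0.3471, 0.031 ]), array([0.4502, 0.3424, 0.031 ]), array([0.4488, 0.4023, 0.031 ])]
[array([0.5273, 0.4125, 0.031 ]), array([0.5326, 0.3448, 0.031 ]), array([0.4519, 0.3411, 0.031 ]), array([0.4463, 0.407 , 0.031 ])]
plate top [491.  374.4   2.6] [[-0.1, 0.4], [0.2, 0.4], [-0.0, -0.6], [-0.1, -0.2]]
plate side [489.4 376.8   3.9] [[0.3, -0.8], [0.0, 1.3], [-0.1, 0.8], [-0.2, -0.9]]
both [490.2 375.    3.2] [[-0.4, 0.7], [-0.1, 0.6], [-0.1, -0.4], [-0.1, 0.1], [0.1, -1.5], [0.1, 0.7], [-0.1, 0.4], [-0.5, -1.3]]
st top [658.7  -9.3   6.2] [[-0.3, -1.2], [-0.2, -0.3], [0.3, 1.1], [0.2, 0.3]]
st side [656.8 -10.2   3.7] [[-1.2, 0.2], [-0.5, -0.2], [0.9, 0.5], [0.6, -0.6]]
both [657.6  -9.6   5.3] [[0.0, -1.1], [0.2, 0.2], [0.2, 1.7], [0.0, 0.4], [-1.1, 0.6], [-1.3, 0.1], [0.3, 0.3], [0.8, -0.8]]
base [662.5 -12.1   6.6] [[-0.0, 0.5], [0.6, -0.0], [-0.7, -0.1], [0.1, -0.3]]
base side [649.8  -7.    4.1] [[0.5, -0.5], [-5.9, 6.9], [3.8, 1.2], [-0.5, -1.4]]
both [659.7 -11.5   6.3] [[-0.1, 0.9], [0.6, 0.9], [-0.9, 0.9], [-0.2, 0.1], [0.1, -1.1], [-10.2, 6.3], [-0.4, -0.2], [-0.7, -3.2]]
tube top [ 0.66986438 -0.15005828  0.33      ]
knob 0.08 [ 0.5828 -0.0192  0.08  ] [ 0.5824 -0.0067  0.08  ]
knob 0.09 [ 0.5807 -0.0191  0.09  ] [0.5791 0.0067 0.09  ]
knob 0.1 [ 0.5786 -0.0191  0.1   ] [0.5759 0.02   0.1   ]
knob 0.11 [ 0.5765 -0.019   0.11  ] [0.5726 0.0333 0.11  ]
lens side [ 0.67354811 -0.1486696   0.215     ]
```

```bash
cat >> h.py <<'E'
from scipy.ndimage import map_coordinates
def refine(obs,p,w=2.0,it=8):
    """obs: (cam, gray image, [(A,B),..] model segments); pulls projected edges on to the strongest gradient"""
    t=np.linspace(.1,.9,25); s=np.arange(-w,w+.01,.1)
    for _ in range(it):
        tg=[]
        for n,g,segs in obs:
            for A,B in segs:
                a,b=[px(n,q) for q in pose([A,B],p)]; d=(b-a)/np.linalg.norm(b-a); nn=np.array([-d[1],d[0]])
                c=a+t[:,None]*(b-a); q=c[:,None]+s[:,None]*nn
                G=np.abs(np.gradient(map_coordinates(g,[q[...,1],q[...,0]],order=3),axis=1))
                prof=G.mean(0)*np.exp(-(s/w)**2); k=prof.argmax(); m=abs(np.arange(len(s))-k)<=6
                off=(prof*s*m).sum()/(prof*m).sum(); tg.append((n,A,B,nn,((a+b)/2+off*nn)@nn,off))
        f=lambda p:[np.mean([px(n,q) for q in pose([A,B],p)],0)@nn-o for n,A,B,nn,o,_ in tg]+[0*p[0]]
        def f(p):
            r=[]
            for n,A,B,nn,o,_ in tg:
                r+=[ (px(n,q)@nn) for q in pose([A,B],p)]; r[-2]=(r[-2]+r[-1])/2-o; r.pop()
            return r
        p=least_squares(f,p,loss='soft_l1',f_scale=.3).x
    return p,np.array(f(p))
def loop(P): return [(P[i],P[(i+1)%4]) for i in range(4)]
def rect(x0,x1,y0,y1,z): return [[x1,y1,z],[x1,y0,z],[x0,y0,z],[x0,y1,z]]
E
python3 - <<'E'
import re
s=open('h.py').read()
i=s.index("        f=lambda p:[np.mean"); j=s.index("        p=least_squares(f,p,loss")
s=s[:i]+"        f=lambda p:np.array([px(n,pose([np.add(A,B)/2],p)[0])@nn-o for n,A,B,nn,o,_ in tg])\n"+s[j:]
open('h.py','w').write(s)
E
python3 - <<'E'
from h import *
G={n:cv2.GaussianBlur(cv2.imread(f'pics/{n}0.png',0).astype(float),(0,0),.7) for n in('top','side')}
def tell(nm,r): print(nm,(r[0]*[1000,1000,57.3]).round(1),r[1].round(2).tolist())
P=loop(rect(-.04,.04,-.03,.03,.031)); g=[.4905,.3748,.05]
B=loop(rect(-.055,.055,-.045,.045,.025))
sp=[P[0],P[2],P[3]]
tell('plate top',refine([('top',G['top'],P)],g));tell('plate side',refine([('side',G['side'],P)],g));tell('pl both',refine([('top',G['top'],P),('side',G['side'],P)],g))
tell('block top',refine([('top',G['top'],[B[0],B[2],B[3]])],[.489,.372,.05]))
b=loop(rect(-.0675,.0675,-.2,.2,.012))
tell('base',refine([('top',G['top'],b)],[.6625,-.012,.115]))
S=loop(rect(-.055,.059,-.055,.055,.128))
for w in(1.5,2.5):
  tell('stage',refine([('top',G['top'],S)],[.6587,-.0093,.108],w)); tell('stage side',refine([('side',G['side'],S)],[.6587,-.0093,.108],w))
# overlays
def draw(n,segs,p,im):
    for A,B in segs:
        a,c=[px(n,q) for q in pose([A,B],p)]; f=lambda q:tuple(int(v) for v in np.round((q+.5)*k-.5))
        cv2.line(im,f(a),f(c),(0,0,255),1)
k=5
ims=[]
nest=[.6587,-.0095,.110]
for n,(x0,x1,y0,y1) in(('top',(255,325,140,215)),('side',(220,300,190,265))):
    im=cv2.resize(cv2.imread(f'pics/{n}0.png'),None,fx=k,fy=k,interpolation=cv2.INTER_CUBIC)
    draw(n,S,nest,im); draw(n,loop(rect(-.042,.042,-.033,.033,.134)),nest,im); draw(n,loop(rect(.042,.05,-.055,.055,.142))[:1],nest,im)
    draw(n,loop(rect(-.0675,.0675,-.2,.2,.012)),[.6625,-.0121,.115],im)
    ims.append(im[y0*k:y1*k,x0*k:x1*k])
cv2.imwrite('pics/ov.png',np.hstack(ims)); print(np.hstack(ims).shape)
E
```

```text
Traceback (most recent call last):
  File "h.py", line 36, in refine
    p=least_squares(f,p,loss='soft_l1',f_scale=.3).x
      ~~~~~~~~~~~~~^^^^^^^^^^^^^^^^^^^^^^^^^^^^^^^
  File "h.py", line 35, in <lambda>
    f=lambda p:np.array([px(n,pose([np.add(A,B)/2],p)[0])@nn-o for n,A,B,nn,o,_ in tg])
                         ~~^^^^^^^^^^^^^^^^^^^^^^^^^^^^^^
  File "h.py", line 9, in px
    K,e,R=cal(n); q=K@(R.T@(np.array(P)-e)); return q[:2]/q[2]
          ~~~^^^
  File "h.py", line 7, in cal
    c=viewer.calibration(n); return np.array(c['K']),np.array(c['eye']),Rotation.from_quat(np.roll(c['rotation'],-1)).as_matrix()
ValueError: time passes only in moves, steps and waits
```

```bash
sed -i 's/^def cal(n):/import functools\n@functools.cache\ndef cal(n):/; s/            for A,B in segs:/            for A,B in [h for A,B in segs for h in ((A,np.add(A,B)\/2),(np.add(A,B)\/2,B))]:/' h.py
cat > fit1.py <<'E'
from h import *
G={n:cv2.GaussianBlur(cv2.imread(f'pics/{n}0.png',0).astype(float),(0,0),.7) for n in('top','side')}
def tell(nm,r): print(nm,(r[0]*[1000,1000,57.3]).round(1),r[1].round(1).tolist())
P=loop(rect(-.04,.04,-.03,.03,.031)); g=[.4905,.3748,.05]
B=loop(rect(-.055,.055,-.045,.045,.025))
tell('plate top',refine([('top',G['top'],P)],g));tell('plate side',refine([('side',G['side'],P)],g));tell('pl both',refine([('top',G['top'],P),('side',G['side'],P)],g))
tell('block top',refine([('top',G['top'],[B[0],B[2],B[3]])],[.489,.372,.05]))
b=loop(rect(-.0675,.0675,-.2,.2,.012))
tell('base',refine([('top',G['top'],b)],[.6625,-.012,.115]))
S=loop(rect(-.055,.059,-.055,.055,.128))
for w in(1.5,2.5):
  tell('stage',refine([('top',G['top'],S)],[.6587,-.0093,.108],w)); tell('stage side',refine([('side',G['side'],S)],[.6587,-.0093,.108],w))
def draw(n,segs,p,im):
    for A,B in segs:
        a,c=[px(n,q) for q in pose([A,B],p)]; f=lambda q:tuple(int(v) for v in np.round((q+.5)*k-.5))
        cv2.line(im,f(a),f(c),(0,0,255),1)
k=5
ims=[]
nest=[.6587,-.0095,.110]
for n,(x0,x1,y0,y1) in(('top',(255,325,140,215)),('side',(220,300,190,265))):
    im=cv2.resize(cv2.imread(f'pics/{n}0.png'),None,fx=k,fy=k,interpolation=cv2.INTER_CUBIC)
    draw(n,S,nest,im); draw(n,loop(rect(-.042,.042,-.033,.033,.134)),nest,im); draw(n,loop(rect(.042,.05,-.055,.055,.142))[:1],nest,im)
    draw(n,loop(rect(-.0675,.0675,-.2,.2,.012)),[.6625,-.0121,.115],im)
    ims.append(im[y0*k:y1*k,x0*k:x1*k])
cv2.imwrite('pics/ov.png',np.hstack(ims))
E
python3 fit1.py
```

```text
plate top [490.9 374.5   2.8] [0.3, 0.1, -0.1, 0.0, 0.2, 0.2, -0.0, -0.0]
plate side [490.5 376.9   3. ] [0.1, 0.1, 0.7, 0.5, 0.2, 0.1, 0.4, 0.5]
pl both [490.7 374.6   2.6] [0.3, 0.2, -0.0, 0.1, 0.2, 0.2, -0.1, -0.1, 0.1, 0.2, 0.5, 0.1, 0.2, 0.2, 0.8, 0.9]
block top [492.8 370.2  -2.6] [0.2, 0.6, 0.4, 0.3, 0.0, -0.0]
base [659.4 -11.7   6.3] [0.6, 0.4, 0.9, 0.6, 0.4, 0.5, 0.7, 0.7]
stage [657.4  -9.5   7. ] [0.0, 0.1, 0.2, 0.1, 0.1, -0.0, 0.0, 0.3]
stage side [657.3  -1.1   5.6] [0.0, -0.1, 0.8, 1.0, -0.1, -0.0, 0.4, 0.7]
stage [657.4  -9.1   6.8] [0.0, 0.1, 0.3, 0.2, 0.1, -0.0, 0.2, 0.4]
stage side [655.4  -0.9   2. ] [0.1, 0.6, 1.1, 1.6, 0.8, 0.0, 0.4, 1.2]
```

View pics/ov.png

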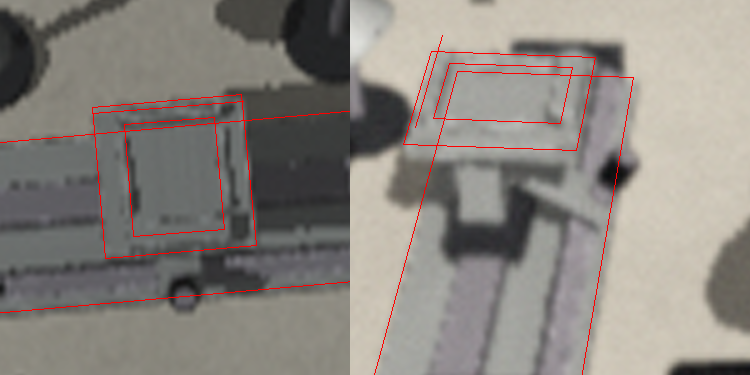

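```bash
python3 - <<'E'
from h import *
def tri(t,s):
    e1,d1=ray('top',*t);e2,d2=ray('side',*s)
    A=np.c_[d1,-d2]; k=np.linalg.lstsq(A,e2-e1,rcond=None)[0]; a,b=e1+k[0]*d1,e2+k[1]*d2; return ((a+b)/2).round(3),np.linalg.norm(a-b).round(3)
f=lambda u,v:(u*.7,v*.7)
for t in((48,332),(38,362)):
  for s in((412,487),(457,507)): print(t,s,tri(f(*t),f(*s)))
print(tri(crop2px((371,533),230,110,6),crop2px((353,377),185,130,4)))
E
```

```text
(48, 332) (412, 487) (array([0.383, 0.762, 0.403]), np.float64(0.018))
(48, 332) (457, 507) (array([0.355, 0.768, 0.39 ]), np.float64(0.077))
(38, 362) (412, 487) (array([0.349, 0.774, 0.415]), np.float64(0.045))
(38, 362) (457, 507) (array([0.322, 0.779, 0.399]), np.float64(0.013))
(array([ 0.585, -0.019,  0.071]), np.float64(0.001))
```

Emit:
{"method": "carry_out", "body": {"plan": [[[0,0,0.333,100,-54,0,50],[0,0,0.333,330,-177,-80,50],[0,0,0.333,330,-177,-80,50],[0,0,0.333,330,-177,-80,50],[0,0,0.333,330,-177,-80,50],[0,0,0.333,330,-177,-80,50],[0,0,0.333,330,-177,-80,50],[0,0,0.333,330,-177,-80,50],[0,0,0.333,330,-177,-80,50],[0,0,0.333,330,-177,-80,50],[0,0,0.333,330,-177,-80,50],[0,0,0.333,330,-177,-80,50],[0,0,0.333,330,-177,-80,50]]], "squeeze": 40}}

```text
clock: 1.45
tcp_pos: [0.4901, 0.376, 0.1519]
orientation: [0.0, -0.026, 1.0, 0.0]
wrist_force: [0.1, 0.7, -0.4]
finger_gap: 0.05
grip_force: 0.0
```

Emit:
{"method": "carry_out", "body": {"plan": [[[0,0,0,0,0,-40,50],[0,0,0,0,0,-80,50],[0,0,0,0,0,-105,50],[0,0,0,0,0,-112,50],[0,0,0,0,0,-114.5,50],[0,0,0,0,0,-114.5,50],[0,0,0,0,0,-114.5,50]]]}}

```text
clock: 2.15
tcp_pos: [0.4922, 0.3759, 0.0387]
orientation: [0.001, -0.025, 1.0, 0.001]
wrist_force: [0.1, -0.5, -0.7]
finger_gap: 0.05
grip_force: 0.0
```

```bash
cat > look.py <<'E'
import sys
from h import *
name=sys.argv[1]; P=[float(a) for a in sys.argv[2:5]]; r=int(sys.argv[5]) if len(sys.argv)>5 else 35
k=400//(2*r); ims=[]
for n in('top','side'):
    im=snap(n,f'{name}_{n}')[:,:,::-1]; u,v=px(n,P).round().astype(int); x0,y0=max(u-r,0),max(v-r,0); print(n,x0,y0,k)
    ims.append(cv2.resize(im[y0:y0+2*r,x0:x0+2*r],None,fx=k,fy=k,interpolation=cv2.INTER_CUBIC))
cv2.imwrite(f'pics/{name}.png',np.hstack(ims))
E
python3 look.py g1 .491 .375 .05
```

```text
top 151 187 5
side 241 280 5
```

View pics/g1.png

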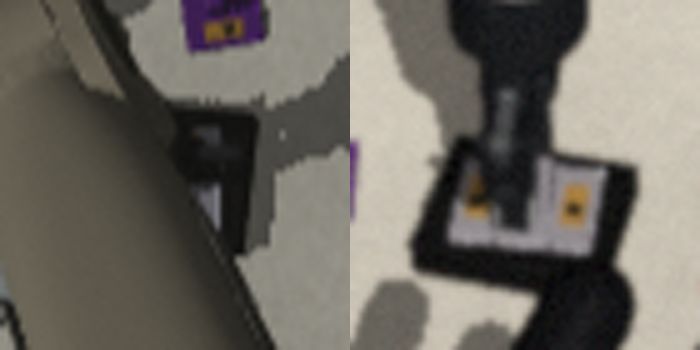

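Emit:
{"method": "carry_out", "body": {"plan": [[[0,0,0,0,0,0,0],[0,0,0,0,0,0,0],[0,0,0,0,0,0,0],[0,0,0,0,0,0,0],[0,0,0,0,0,0,0],[0,0,0,0,0,0,0]]], "squeeze": 60}}

```text
clock: 2.85
tcp_pos: [0.4914, 0.3752, 0.0374]
orientation: [0.0, -0.025, 1.0, 0.0]
wrist_force: [-0.8, -0.2, 5.2]
finger_gap: 0.0126
grip_force: 60.7
```

```bash
cat >> h.py <<'E'
NEST=np.array([657.5,-9.5,128.]); TH=6.5; OFF=np.array([.6,0,12.])
def tcp_for(O,phi,th=TH,off=OFF):
    """TCP pos (mm) and rotation for plate origin O in the nest frame (mm), far edge up by phi deg"""
    Y=Rotation.from_euler('z',th,degrees=True); T=Y*Rotation.from_euler('y',-phi,degrees=True)
    return NEST+Y.apply(O)+T.apply(off), T*Rotation.from_quat([0,1,0,0])
def row(C,Rc,p,R): return [round(float(v),4) for v in (R*Rc.inv()).as_rotvec()]+[round(float(v),1) for v in p-C]
E
python3 - <<'E'
from h import *
C=np.array([490.9,374.7,36.1]); Rc=Rotation.from_euler('z',2.82,degrees=True)*Rotation.from_quat([0,1,0,0])
C2,R2=tcp_for([10,0,60],22); print('pre',row(C,Rc,C2,R2),C2)
for O,ph in(([10,0,30],22),([10,0,20],22),([10,0,17],22),([-1.2,0,17],22)): print(O,row(C2,R2,*tcp_for(O,ph)))
E
```

```text
pre [0.0312, -0.3828, 0.0634, 172.6, -383.5, 163.3] [663.52207001  -8.81387179 199.35097021]
[10, 0, 30] [0.0, 0.0, 0.0, 0.0, 0.0, -30.0]
[10, 0, 20] [0.0, 0.0, 0.0, 0.0, 0.0, -40.0]
[10, 0, 17] [0.0, 0.0, 0.0, 0.0, 0.0, -43.0]
[-1.2, 0, 17] [0.0, 0.0, 0.0, -11.1, -1.3, -43.0]
```

Emit:
{"method": "carry_out", "body": {"plan": [[[0,0,0,0,0,3,0],[0,0,0,0,0,15,0],[0,0,0,0,0,60,0],[0,0,0,0,0,110,0],[0,0,0,0,0,160,0],[0,0,0,0,0,180,0],[0,0,0,0,0,180,0],[0,0,0,0,0,180,0]]]}}

```text
clock: 3.65
tcp_pos: [0.4908, 0.3749, 0.2166]
orientation: [-0.0, -0.025, 1.0, 0.0]
wrist_force: [-0.9, 1.0, -2.0]
finger_gap: 0.0131
grip_force: 59.8
```

Emit:
{"method": "carry_out", "body": {"plan": [[[0.0,0.0,0.06,5,-45,20,0],[0.03,-0.12,0.06,10,-90,20,0],[0.0312,-0.25,0.0634,10,-140,20,0],[0.0312,-0.3828,0.0634,15,-188,20,0],[0.0312,-0.3828,0.0634,20,-236,20,0],[0.0312,-0.3828,0.0634,20,-284,20,0],[0.0312,-0.3828,0.0634,20,-330,20,0],[0.0312,-0.3828,0.0634,40,-370,20,0],[0.0312,-0.3828,0.0634,80,-383,20,0],[0.0312,-0.3828,0.0634,125,-383.5,10,0],[0.0312,-0.3828,0.0634,160,-383.5,-10,0],[0.0312,-0.3828,0.0634,172.6,-383.5,-16.8,0],[0.0312,-0.3828,0.0634,172.6,-383.5,-16.8,0],[0.0312,-0.3828,0.0634,172.6,-383.5,-16.8,0],[0.0312,-0.3828,0.0634,172.6,-383.5,-16.8,0],[0.0312,-0.3828,0.0634,172.6,-383.5,-16.8,0]]]}}

```text
clock: 5.25
tcp_pos: [0.663, -0.0083, 0.201]
orientation: [0.191, -0.056, 0.98, 0.011]
wrist_force: [-0.1, 0.2, -1.1]
finger_gap: 0.0132
grip_force: 59.8
```

```bash
python3 look.py g2 .658 -.01 .15; python3 - <<'E'
from h import *
st=monitor.get_state(); print(st['tcp_pos'],Rotation.from_quat(np.roll(st['orientation'],-1)).as_matrix().round(3).tolist()); print(tcp_for([10,0,60],22)[1].as_matrix().round(3).tolist())
E
```

```text
top 255 139 5
side 215 169 5
[ 0.66331879 -0.00836184  0.20119471] [[-0.921, -0.113, 0.374], [-0.105, 0.994, 0.042], [-0.376, -0.0, -0.927]]
[[-0.921, -0.113, 0.372], [-0.105, 0.994, 0.042], [-0.375, 0.0, -0.927]]
```

View pics/g2.png

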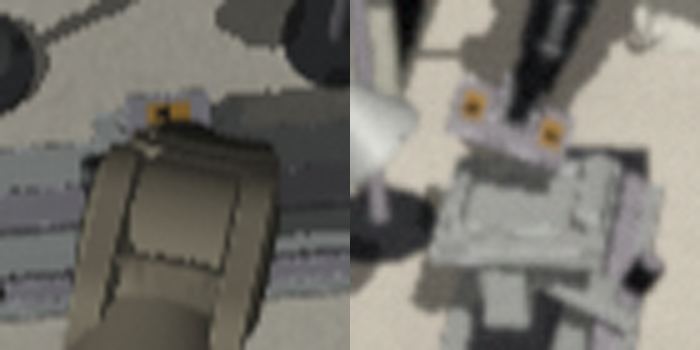

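```bash
python3 - <<'E'
from h import *
st=monitor.get_state(); t=st['tcp_pos']*1000; print(t)
_,R=tcp_for([10,0,60],22); T=R*Rotation.from_quat([0,1,0,0]).inv()
g=lambda p:(t+T.apply(np.array(p)-OFF))/1000
for c in([40,30,6],[40,-30,6],[40,0,6],[-40,30,6],[-40,30,0],[40,30,0]):
    print(c,[((px(n,g(c))-o+.5)*5-.5+d).round(0).tolist() for n,o,d in(('top',[255,139],[0,0]),('side',[215,169],[350,0]))])
im=cv2.imread('pics/g2_top.png',0); print(im[155:166,272:302])
hs=cv2.cvtColor(cv2.imread('pics/g2_top.png'),cv2.COLOR_BGR2HSV); m=(hs[...,1]>110)&(hs[...,0]<30); ys,xs=np.nonzero(m[150:180,270:310]); print(xs.min()+270,xs.max()+270,ys.min()+150,ys.max()+150)
E
```

```text
[663.31879094  -8.36183537 201.19470721]
[40, 30, 6] [[125.0, 98.0], [448.0, 124.0]]
[40, -30, 6] [[211.0, 90.0], [463.0, 75.0]]
[40, 0, 6] [[168.0, 94.0], [456.0, 99.0]]
[-40, 30, 6] [[135.0, 211.0], [565.0, 166.0]]
[-40, 30, 0] [[135.0, 209.0], [562.0, 173.0]]
[40, 30, 0] [[125.0, 97.0], [445.0, 131.0]]
[[137 138 137 136 137 138 139 137 137 136 131 133 136 134 132 135 139 140
  138 139 140 136 137 136 137 136 137 135 134 135]
 [138 138 136 137 137 139 140 137 136 137 134 135 138 137 134 136 138 140
  137 125 124 114 114 119 135 135 136 136 139 137]
 [139 138 137 139 137 136 142 138 125 120 116 117 126 127 119 131 119 133
  126 114 108  96  97 101 125 137 135 138 115 111]
 [138 136 138 139 140 137 139 138 114 103  97  94 107 110 102 116  99 115
  107 108 103 102 104 104 113 134 134 114  79  67]
 [140 136 133 136 141 139 135 136 110 103 103 103 102 100 102 101  89 100
   99 100  99 103 104 105 102 105 105  73  69  59]
 [139 136 133 133 140 139 125 122 116 104 104 102  99  96  79  69  55  92
   95  96  95 103 104 105 103  60  64  63  61  61]
 [137 136 131 132 133 127 114 111 116 105 103 103 100  97  56  25  33  92
   96  96  95 103 103 106 101  59  63  61  61  61]
 [137 136 123 123 122 114 117 119 108 104 105 102 100  97  66  53  35  75
   77  75  77  90  92 104 101  63  59  57  61  63]
 [138 121 111 113 113 112 102 119 115 104 104 103  95  83  67  54  29  37
   38  38  38  50  55  76  88  66  54  57  62  63]
 [140 121 110 114 113 113 100  86 104 101  84  85  74  56  48  26  24  24
   25  22  23  23  20  27  52  47  57  61  63  62]
 [140 136 112 114 113 114 113  87  95  85  52  51  49  67  44  33  31  32
   27  25  25  26  24  22  21  22  48  49  57  56]]
285 292 160 163
```

Emit:
{"method": "carry_out", "body": {"plan": [[[0,0,0,0,0,-20,0],[0,0,0,0,0,-34,0],[0,0,0,0,0,-40,0],[0,0,0,0,0,-42,0],[0,0,0,0,0,-43,0],[0,0,0,0,0,-43,0],[0,0,0,0,0,-43,0]]]}}

```text
clock: 6.05
tcp_pos: [0.6642, -0.0086, 0.158]
orientation: [0.191, -0.056, 0.98, 0.011]
wrist_force: [0.3, 0.3, -0.9]
finger_gap: 0.0126
grip_force: 59.9
```

Emit:
{"method": "carry_out", "body": {"plan": [[[0,0,0,0,0,-1,0],[0,0,0,0,0,-2,0],[0,0,0,0,0,-2.5,0],[0,0,0,0,0,-2.5,0]]]}}

```text
clock: 6.45
tcp_pos: [0.6635, -0.0084, 0.1543]
orientation: [0.19, -0.056, 0.98, 0.011]
wrist_force: [0.7, -0.5, -0.9]
finger_gap: 0.0129
grip_force: 59.9
```

Emit:
{"method": "carry_out", "body": {"plan": [[[0,0,0,0,0,-0.5,0],[0,0,0,0,0,-1,0],[0,0,0,0,0,-1,0],[0,0,0,0,0,-1,0]]]}}

```text
clock: 6.85
tcp_pos: [0.6638, -0.0085, 0.154]
orientation: [0.191, -0.056, 0.98, 0.011]
wrist_force: [-1.6, 0.2, 1.5]
finger_gap: 0.0128
grip_force: 60.4
```

```bash
python3 - <<'E'
from h import *
print(monitor.get_state()['wrist_force'],monitor.get_state()['ft_torque'],monitor.get_state()['tcp_pos'])
E
```

```text
[-1.5796745   0.15711458  1.47056824] [-0.01857494  0.63405508  0.007172  ] [ 0.66378223 -0.00845515  0.15395474]
```

Emit:
{"method": "carry_out", "body": {"plan": [[[0,0,0,0,0,1,0],[0,0,0,-2,-0.2,1,0],[0,0,0,-4,-0.5,1,0],[0,0,0,-6,-0.7,1,0],[0,0,0,-8,-0.9,1,0],[0,0,0,-8,-0.9,1,0],[0,0,0,-8,-0.9,1,0]]]}}

```text
clock: 7.55
tcp_pos: [0.6556, -0.0094, 0.1545]
orientation: [0.191, -0.056, 0.98, 0.011]
wrist_force: [-0.2, 0.5, -1.6]
finger_gap: 0.013
grip_force: 59.8
```

Emit:
{"method": "carry_out", "body": {"plan": [[[0,0,0,-1.5,-0.2,0,0],[0,0,0,-3,-0.3,0,0],[0,0,0,-3,-0.3,0,0],[0,0,0,-3,-0.3,0,0]]]}}

```text
clock: 7.95
tcp_pos: [0.6526, -0.0096, 0.1546]
orientation: [0.191, -0.056, 0.98, 0.011]
wrist_force: [0.4, 0.3, -1.2]
finger_gap: 0.0126
grip_force: 59.8
```

Emit:
{"method": "carry_out", "body": {"plan": [[[0,0,0,-0.7,-0.1,0,0],[0,0,0,-1.4,-0.2,0,0],[0,0,0,-2.1,-0.2,0,0],[0,0,0,-2.1,-0.2,0,0]]]}}

```text
clock: 8.35
tcp_pos: [0.6505, -0.0098, 0.1546]
orientation: [0.191, -0.056, 0.98, 0.011]
wrist_force: [-0.3, 0.6, -1.7]
finger_gap: 0.0125
grip_force: 59.8
```

Emit:
{"method": "carry_out", "body": {"plan": [[[0,0,0,-0.7,-0.1,0,0],[0,0,0,-1.4,-0.2,0,0],[0,0,0,-2.1,-0.2,0,0],[0,0,0,-2.1,-0.2,0,0]]]}}

```text
clock: 8.75
tcp_pos: [0.65, -0.01, 0.1553]
orientation: [0.192, -0.056, 0.98, 0.011]
wrist_force: [6.8, 1.5, -4.9]
finger_gap: 0.013
grip_force: 59.0
```

```bash
python3 - <<'E'
from h import *
C,Rc=tcp_for([-5.2,0,16.0],22)
for ph in(22,20,17,14,11,8,6,4,3):
    r=np.radians(ph); O=[-41.1+40*np.cos(r)+6*np.sin(r),0,40*np.sin(r)+.8]; print(ph,row(C,Rc,*tcp_for(O,ph)))
for ph,z in((2,.7),(1,.5),(0,.3),(0,0)): print(ph,row(C,Rc,*tcp_for([-1,0,40*np.sin(np.radians(ph))+z],ph)))
E
```

```text
22 [0.0, 0.0, 0.0, 3.4, 0.4, -0.2]
20 [-0.004, 0.0347, -0.0, 4.1, 0.5, -1.4]
17 [-0.0099, 0.0867, 0.0, 5.1, 0.6, -3.2]
14 [-0.0158, 0.1387, 0.0, 5.9, 0.7, -5.1]
11 [-0.0217, 0.1908, 0.0, 6.7, 0.8, -7.0]
8 [-0.0277, 0.2428, -0.0, 7.4, 0.8, -9.0]
6 [-0.0316, 0.2775, 0.0, 7.7, 0.9, -10.4]
4 [-0.0356, 0.3121, -0.0, 8.1, 0.9, -11.7]
3 [-0.0375, 0.3295, 0.0, 8.2, 0.9, -12.4]
2 [-0.0395, 0.3468, -0.0, 8.3, 0.9, -13.2]
1 [-0.0415, 0.3642, 0.0, 8.5, 1.0, -14.1]
0 [-0.0435, 0.3815, 0.0, 8.7, 1.0, -15.1]
0 [-0.0435, 0.3815, 0.0, 8.7, 1.0, -15.4]
```

Emit:
{"method": "carry_out", "body": {"plan": [[[0,0,0,3.4,0.4,0,0],[0,0,0,3.4,0.4,0,0],[-0.004,0.0347,0,4.1,0.5,-1.2,0],[-0.01,0.0867,0,5.1,0.6,-3.0,0],[-0.016,0.1387,0,5.9,0.7,-4.9,0],[-0.022,0.1908,0,6.7,0.8,-6.9,0],[-0.0277,0.2428,0,7.4,0.8,-8.9,0],[-0.0277,0.2428,0,7.4,0.8,-9.0,0],[-0.0277,0.2428,0,7.4,0.8,-9.0,0]]]}}

```text
clock: 9.65
tcp_pos: [0.6565, -0.0094, 0.1457]
orientation: [0.071, -0.057, 0.996, 0.004]
wrist_force: [1.0, -0.3, 0.1]
finger_gap: 0.013
grip_force: 60.2
```

Emit:
{"method": "carry_out", "body": {"plan": [[[-0.004,0.0347,0,0.3,0.1,-1.4,0],[-0.008,0.0693,0,0.7,0.1,-2.7,0],[-0.0118,0.104,0,0.9,0.1,-4.2,0],[-0.0138,0.1214,0,1.1,0.2,-5.1,0],[-0.0158,0.1387,0,1.3,0.2,-5.8,0],[-0.0158,0.1387,0,1.3,0.2,-6.1,0],[-0.0158,0.1387,0,1.3,0.2,-6.1,0]]]}}

```text
clock: 10.35
tcp_pos: [0.657, -0.0091, 0.1404]
orientation: [0.0, -0.057, 0.998, -0.0]
wrist_force: [-1.4, 0.3, 4.9]
finger_gap: 0.0129
grip_force: 60.9
```

Emit:
{"method": "carry_out", "body": {"plan": [[[0,0,0,0,0,0,35],[0,0,0,0,0,0,35],[0,0,0,0,0,0,35],[0,0,0,0,0,0,35],[0,0,0,0,0,10,35],[0,0,0,0,0,40,35],[0,0,0,0,0,80,35],[0,0,0,-50,0,90,35],[0,0,0,-100,0,90,35],[0,0,0,-150,0,90,35],[0,0,0,-200,0,90,35],[0,0,0,-200,0,90,35],[0,0,0,-200,0,90,35]]]}}

```text
clock: 11.65
tcp_pos: [0.4564, -0.009, 0.2306]
orientation: [0.001, -0.057, 0.998, -0.0]
wrist_force: [1.0, 0.0, 0.5]
finger_gap: 0.0349
grip_force: 0.0
```

```bash
python3 look.py g3 .625 -.01 .11 40; python3 - <<'E'
from h import *
st=monitor.get_state(); print(st['tcp_pos'],st['wrist_force'],st['joint_pos'].round(2))
E
```

```text
top 249 145 5
side 220 175 5
[ 0.45874788 -0.0093828   0.23054362] [ 0.90321215 -1.0586712   0.69375228] [-0.2   0.09 -0.24  1.24  0.   -0.31]
```

View pics/g3.png

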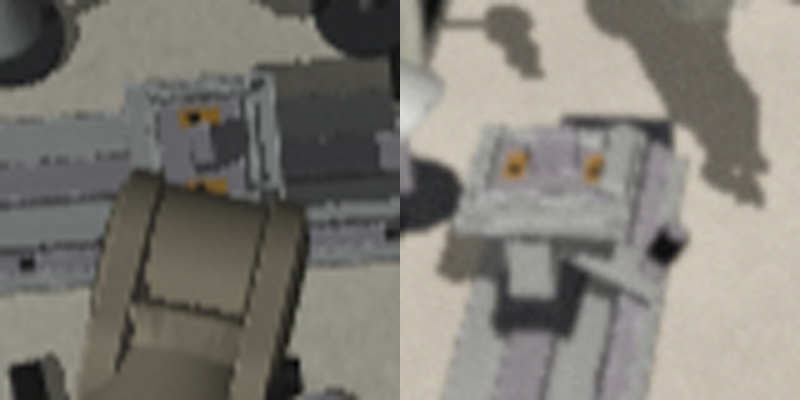

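```bash
python3 - <<'E'
from h import *
t=cv2.imread('pics/top0.png',0);s=cv2.imread('pics/side0.png',0)
print(t[193:206,285:299]);print(s[215:233,262:283])
K=np.array([.585,-.0185,.071]);Y=Rotation.from_euler('z',6.5,degrees=True);ax=Y.apply([-.5,0,.866]);x=Y.apply([.866,0,.5]);y=Y.apply([0,1,0])
for n in('top','side'):
  for h in(.011,-.011):
    q=np.array([px(n,K+ax*h+.011*(np.cos(a)*x+np.sin(a)*y)) for a in np.linspace(0,6.28,60)]); print(n,h,q.min(0).round(1),q.max(0).round(1))
E
```

```text
[[ 89 103 105 106 106 104 102 103 100 101  68  52  52  52]
 [ 98  98 106 106  99  97  90  81  81  81  62  52  51  52]
 [ 98  87 104 105  79  64  52  41  48  53  56  51  50  52]
 [107 101 105  95  49  22  19  20  30  52  57  55  56  54]
 [113  98 105  82  29  35  52  53  29  43  60  83  84  87]
 [106  93 103  72  32  71  85  85  70  41  76 108 112 104]
 [108 102  88  70  43  90  95  97  95  48  87 103 114 104]
 [107 103 106 110  53  90  96  97  85  76 115 115 125 122]
 [119 122 136 135 100  80  77  77  71 118 136 135 136 135]
 [133 135 135 134 132 105 102 103 106 137 134 134 134 135]
 [134 134 133 134 134 133 136 135 134 138 134 134 137 135]
 [133 134 134 133 133 133 134 133 134 135 133 134 137 136]
 [133 133 135 134 134 134 134 134 133 135 136 136 135 137]]
[[141 156 151 139 117 110 141 151 148 152 154 161 160 162 179 193 199 200
  200 199 200]
 [156 159 159 146 111 109 142 149 148 152 162 166 159 161 185 198 199 200
  200 201 199]
 [157 159 166 150 110 113 148 149 148 152 163 161 158 155 191 201 202 200
  199 198 198]
 [159 153 156 151 114 120 144 149 148 157 157 153 151 150 188 202
[... 726 characters left out ...]
 199 201]
 [146 162 161 163 156 147 129 127 105  77  56  63 117 163 195 201 202 203
  200 199 201]
 [165 165 164 162 161 146 132 143 136 123  97 111 172 196 197 202 200 200
  202 202 200]
 [166 166 163 162 158 155 140 138 146 136 130 143 188 201 199 201 201 201
  202 200 201]
 [151 161 165 168 160 161 153 144 141 131 138 162 193 203 201 201 201 203
  202 202 201]
 [120 135 150 163 157 163 155 159 152 143 154 172 198 203 203 200 202 202
  200 204 201]
 [ 87  96 121 146 150 160 160 165 159 159 156 181 200 203 202 200 202 202
  200 203 201]]
top 0.011 [288.4 196.4] [294.3 202. ]
top -0.011 [288.1 194.6] [294.  200.2]
side 0.011 [271.6 219.3] [277.3 224.1]
side -0.011 [268.6 223.8] [274.3 228.5]
```

```bash
cat >> h.py <<'E'
YR=Rotation.from_euler('z',TH,degrees=True); AX=YR.apply([-.5,0,.866]); YA=YR.apply([0,1,0])
KN=np.array([585,-18.5,72.]); RK=YR*Rotation.from_euler('y',-30,degrees=True)*Rotation.from_quat([0,1,0,0])
E
python3 - <<'E'
from h import *
s=monitor.get_state(); p=np.mean([[457.5,-9.2,230.5]],0); R=YR*Rotation.from_quat([0,1,0,0])
T=KN-18.7*AX
print(row(p,R,T+90*AX,RK)); print('ax',AX,'ya',YA,'app',-90*AX)
E
```

```text
[0.0593, -0.5202, 0.0, 92.1, -13.3, -96.8]
ax [-0.49678593 -0.05660161  0.866     ] ya [-0.11320321  0.99357186  0.        ] app [ 44.71073351   5.09414462 -77.94      ]
```

Emit:
{"method": "carry_out", "body": {"plan": [[[0.015,-0.13,0,20,-13,-20,50],[0.03,-0.26,0,50,-13,-40,50],[0.045,-0.39,0,75,-13,-70,50],[0.0593,-0.5202,0,92,-13.3,-96.8,50],[0.0593,-0.5202,0,92,-13.3,-96.8,50],[0.0593,-0.5202,0,92,-13.3,-96.8,50],[0.0593,-0.5202,0,92,-13.3,-96.8,50]]]}}

```text
clock: 12.45
tcp_pos: [0.5506, -0.0229, 0.1334]
orientation: [0.258, -0.055, 0.964, 0.015]
wrist_force: [0.7, -0.1, 0.8]
finger_gap: 0.0499
grip_force: 0.0
```

```bash
python3 - <<'E'
from h import *
s=monitor.get_state(); p=s['tcp_pos']*1000; R=Rotation.from_quat(np.roll(s['orientation'],-1)); T=KN-18.7*AX
print(p, s['wrist_force']); print(row(p,R,T+20*AX,RK),row(p,R,T,RK))
E
```

```text
[550.64677784 -22.85257521 133.36717926] [ 0.71111754 -0.13088086  0.82481359]
[0.0002, -0.0, 0.0, 33.7, 4.3, -60.2] [0.0002, -0.0, 0.0, 43.6, 5.4, -77.6]
```

Emit:
{"method": "carry_out", "body": {"plan": [[[0,0,0,17,2.1,-30,50],[0,0,0,30,3.8,-53,50],[0,0,0,37,4.7,-66,50],[0,0,0,41,5.2,-73,50],[0,0,0,43.6,5.5,-77.6,50],[0,0,0,43.6,5.5,-77.6,50],[0,0,0,43.6,5.5,-77.6,50]]]}}

```text
clock: 13.15
tcp_pos: [0.5934, -0.017, 0.0559]
orientation: [0.259, -0.055, 0.964, 0.015]
wrist_force: [-0.6, 0.8, -0.6]
finger_gap: 0.05
grip_force: 0.0
```

```bash
python3 look.py g4 .59 -.02 .08 28; python3 - <<'E'
from h import *
s=monitor.get_state(); print(s['tcp_pos']*1000-(KN-18.7*AX),s['wrist_force'])
E
```

```text
top 264 169 7
side 244 193 7
[-1.16931985  0.40944416  0.18103902] [-0.30044309  0.02728095 -0.8038645 ]
```

View pics/g4.png

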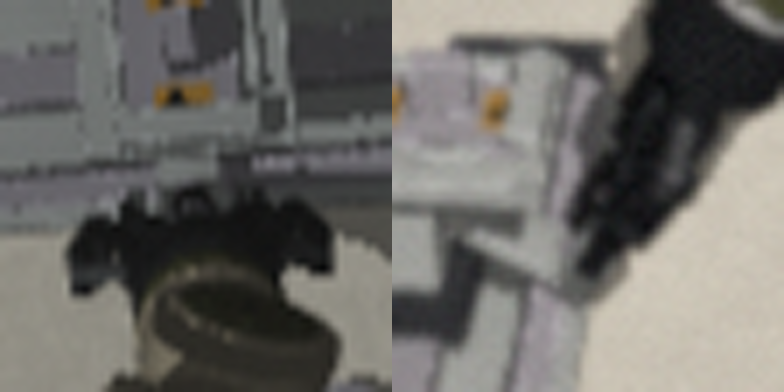

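Emit:
{"method": "carry_out", "body": {"plan": [[[0,0,0,0,0,0,0],[0,0,0,0,0,0,0],[0,0,0,0,0,0,0],[0,0,0,0,0,0,0],[0,0,0,0,0,0,0]]], "squeeze": 60}}

```text
clock: 13.75
tcp_pos: [0.5928, -0.0171, 0.0558]
orientation: [0.259, -0.055, 0.964, 0.014]
wrist_force: [-4.0, 0.4, 5.6]
finger_gap: 0.0205
grip_force: 58.3
```

Emit:
{"method": "carry_out", "body": {"plan": [[[0,0,0,-1.5,-0.2,2.6,0],[0,0,0,-3,-0.3,5.2,0],[0,0,0,-4.5,-0.5,7.8,0],[0,0,0,-5.7,-0.7,10,0],[0,0,0,-5.9,-0.7,10.2,0],[0,0,0,-5.9,-0.7,10.2,0],[0,0,0,-5.9,-0.7,10.2,0]]]}}

```text
clock: 14.45
tcp_pos: [0.5872, -0.0177, 0.0653]
orientation: [0.259, -0.055, 0.964, 0.015]
wrist_force: [6.0, -0.5, -7.5]
finger_gap: 0.0204
grip_force: 58.9
```

Emit:
{"method": "carry_out", "body": {"plan": [[[0,0,0,0.3,-3,0,0],[0,0,0,0.9,-8,0,0],[0,0,0,1.7,-15,0,0],[0,0,0,2.5,-22,0,0],[0,0,0,3.4,-30,0,0],[0,0,0,3.4,-30,0,0],[0,0,0,3.4,-30,0,0]]]}}

```text
clock: 15.15
tcp_pos: [0.5906, -0.048, 0.0652]
orientation: [0.259, -0.055, 0.964, 0.014]
wrist_force: [6.0, -1.0, -7.6]
finger_gap: 0.0203
grip_force: 59.2
```

Moving freely; continue to about −134 mm.

Emit:
{"method": "carry_out", "body": {"plan": [[[0,0,0,0.6,-5,0,0],[0,0,0,1.5,-13,0,0],[0,0,0,2.5,-22,0,0],[0,0,0,3.6,-32,0,0],[0,0,0,4.8,-42,0,0],[0,0,0,5.9,-52,0,0],[0,0,0,7.1,-62,0,0],[0,0,0,8.2,-72,0,0],[0,0,0,9.3,-82,0,0],[0,0,0,10.5,-92,0,0],[0,0,0,11.4,-100,0,0],[0,0,0,11.8,-103.5,0,0],[0,0,0,11.8,-103.5,0,0],[0,0,0,11.8,-103.5,0,0],[0,0,0,11.8,-103.5,0,0]]]}}

```text
clock: 16.65
tcp_pos: [0.6022, -0.1511, 0.0649]
orientation: [0.258, -0.055, 0.964, 0.015]
wrist_force: [6.1, -0.0, -8.5]
finger_gap: 0.0204
grip_force: 59.4
```

```bash
python3 - <<'E'
from h import *
s=monitor.get_state(); d=s['tcp_pos']*1000-np.array([587.2,-17.7,65.3]); print(s['tcp_pos'],'along',d@YA,'ax',d@AX,'x',d@YR.apply([1,0,0]),s['wrist_force'])
E
```

```text
[ 0.60215312 -0.15112766  0.06486212] along -134.26271031595283 ax -0.2554832618469983 x -0.24743718825592384 [ 6.13120939 -0.04863031 -8.51836382]
```

Emit:
{"method": "carry_out", "body": {"plan": [[[0,0,0,0.3,-3,0,0],[0,0,0,0.6,-5.7,0,0],[0,0,0,0.6,-5.7,0,0],[0,0,0,1.1,-5.6,-0.9,0],[0,0,0,1.6,-5.6,-1.7,0],[0,0,0,2.1,-5.5,-2.6,0],[0,0,0,2.6,-5.5,-3.5,0],[0,0,0,2.6,-5.5,-3.5,0]]]}}

```text
clock: 17.45
tcp_pos: [0.6047, -0.156, 0.0613]
orientation: [0.258, -0.055, 0.964, 0.015]
wrist_force: [6.0, -0.1, -5.3]
finger_gap: 0.0202
grip_force: 59.5
```

```bash
cat > prog.py <<'E'
from h import *
s=monitor.get_state(); d=s['tcp_pos']*1000-np.array([587.2,-17.7,65.3]); print(s['tcp_pos'],'along',d@YA,'ax',d@AX,'F ax',s['wrist_force']@AX,'F y',s['wrist_force']@YA)
E
python3 prog.py
```

```text
[ 0.60469952 -0.15602556  0.06132554] along -139.4173823306651 ax -4.305942076334315 F ax -7.573148054522961 F y -0.7980407613159713
```

Emit:
{"method": "carry_out", "body": {"plan": [[[0,0,0,0.7,0.1,-1.3,0],[0,0,0,1.5,0.2,-2.6,0],[0,0,0,2.2,0.3,-3.9,0],[0,0,0,2.2,0.3,-3.9,0],[0,0,0,2.2,0.3,-3.9,0]]]}}

```text
clock: 17.95
tcp_pos: [0.6068, -0.1559, 0.0577]
orientation: [0.258, -0.055, 0.964, 0.015]
wrist_force: [4.6, 1.4, -5.1]
finger_gap: 0.0204
grip_force: 59.6
```

```bash
python3 prog.py
```

```text
[ 0.60679313 -0.15589657  0.05771802] along -139.52622988474937 ax -8.477443342142703 F ax -6.723422797464431 F y 0.857083989176249
```

Emit:
{"method": "carry_out", "body": {"plan": [[[0,0,0,0.7,0.1,-1.3,0],[0,0,0,1.3,0.1,-2.2,0],[0,0,0,1.3,0.1,-2.2,0],[0,0,0,1.3,0.1,-2.2,0]]]}}

```text
clock: 18.35
tcp_pos: [0.608, -0.1563, 0.0559]
orientation: [0.258, -0.055, 0.964, 0.015]
wrist_force: [0.3, 1.2, 1.5]
finger_gap: 0.0202
grip_force: 60.5
```

```bash
python3 prog.py
```

```text
[ 0.60797633 -0.15632905  0.05587818] along -140.08986450708352 ax -10.634054372544284 F ax 1.0584419054656367 F y 1.194720584179451
```

Emit:
{"method": "carry_out", "body": {"plan": [[[0,0,0,0,0,0,50],[0,0,0,0,0,0,50],[0,0,0,0,0,0,50],[0,0,0,0,0,0,50],[0,0,0,0,0,0,50],[0,0,0,-5,-0.6,8.7,50],[0,0,0,-15,-1.7,26,50],[0,0,0,-30,-3.4,52,50],[0,0,0,-45,-5.1,78,50],[0,0,0,-90,-5,90,50],[0,0,0,-135,-5,100,50],[0,0,0,-160,-5,100,50],[0,0,0,-160,-5,100,50],[0,0,0,-160,-5,100,50]]]}}

```text
clock: 19.75
tcp_pos: [0.4482, -0.1618, 0.1567]
orientation: [0.259, -0.054, 0.964, 0.014]
wrist_force: [-0.2, -0.5, -0.4]
finger_gap: 0.0497
grip_force: 0.0
```

```bash
python3 - <<'E'
from h import *
snap('top','f_top');snap('side','f_side')
G={n:cv2.GaussianBlur(cv2.imread(f'pics/f_{n}.png',0).astype(float),(0,0),.7) for n in('top','side')}
g=[.6735,-.149,.1135]
S=loop(rect(-.055,.059,-.055,.055,.128)); b=rect(-.04,.04,-.03,.03,.134)
for n,segs in(('top',S[:1]+S[2:]),('side',S),('side',loop(b))):
    r=refine([(n,G[n],segs)],g); print(n,(r[0]*[1000,1000,57.3]).round(1),r[1].round(1))
s=cv2.imread('pics/f_side.png',0); K=(KN+YA*-140)/1000; u,v=px('side',K).round().astype(int); print(u,v); print(s[v-9:v+9,u-10:u+10])
print(px('side',KN/1000))
hs=cv2.cvtColor(cv2.imread('pics/f_side.png'),cv2.COLOR_BGR2HSV)
m=((hs[...,1]>130)&(hs[...,0]>8)&(hs[...,0]<30)).astype(np.uint8); n_,_,st,ce=cv2.connectedComponentsWithStats(m[150:260,190:300]); print([(c+[190,150]).round(1).tolist()+[int(q[4])] for c,q in zip(ce[1:],st[1:]) if q[4]>4])
Y=np.array
for x in(26,-26): print(px('side',(NEST+YR.apply([x,-140,6]))/1000))
print(monitor.get_state()['wrist_force'])
E
```

```text
top [ 678.8 -146.4   10.7] [-0.   0.1  0.3 -0.1 -0.1  0.1]
side [ 669.9 -133.2    7.9] [ 1.2  0.1 -0.1  0.5  0.3  0.2  0.   0.2]
side [ 678.9 -147.9    9.4] [-0.1 -0.2 -0.1  0.2 -0.1 -0.1  0.1 -0. ]
277 201
[[158 162 158 145 152 187 198 201 197 200 201 200 198 201 199 200 200 199
  198 197]
 [161 163 159 149 159 195 198 200 203 199 198 198 200 202 201 202 199 198
  200 199]
 [166 162 159 155 176 195 202 200 200 202 199 199 200 199 203 200 199 201
  198 196]
 [172 170 162 157 181 197 202 202 201 198 201 199 201 201 201 200 201 198
  201 203]
 [174 174 163 152 184 198 203 200 203 196 188 190 197 199 202 201 203 205
  202 198]
 [163 162 153 147 177 188 191 194 192 175 152 157 180 193 200 204 205 206
  198 200]
 [137 137 135 126 144 151 152 161 164 115 101 135 157 175 191 202 202 206
  202 201]
 [ 86  90  92  82  87  82  90  97  94  60  68 114 138 150 168 196 202 203
  201 201]
 [ 70  81  71  58  56  60  56  50  36  27  37  71  97 119 148 192 204 198
  201 201]
 [ 89 118 110  85  68  60  50  30  21  18  22  28  53  93 150 193 203 202
  203 204]
 [103 139 144 130 107  83  59  31  19  12  15  18  55 118 178 200 202 203
  205 205]
 [121 152 159 151 141 118  87  52  33  27  31  41  94 160 193 201 203 205
  207 206]
 [152 163 162 160 151 135 118  96  64  58  73  91 145 187 202 203 204 204
  205 202]
 [166 170 170 164 156 138 138 129 105 103 126 150 181 203 203 203 204 200
  206 202]
 [166 173 170 168 160 150 141 143 129 130 149 183 198 204 202 203 199 201
  201 202]
 [153 161 168 173 168 167 157 150 137 134 155 192 203 204 205 203 204 205
  200 203]
 [130 141 155 163 165 170 164 161 152 148 162 195 206 204 202 205 203 204
  202 203]
 [ 92 107 128 142 153 164 167 169 159 160 176 195 200 201 202 203 206 204
  205 203]]
[272.95619699 223.67782   ]
[]
[248.85959881 185.7031347 ]
[263.32552778 186.13454683]
[ 0.51551821  0.72611302 -0.37373218]
```

```bash
python3 - <<'E'
from h import *
a=cv2.imread('pics/g3_side.png',0);b=cv2.imread('pics/f_side.png',0)
u,v=px('side',NEST/1000+[0,0,.01]).round().astype(int); r=cv2.matchTemplate(b[150:250,200:310],a[v-12:v+12,u-16:u+16],cv2.TM_CCOEFF_NORMED); _,m,_,l=cv2.minMaxLoc(r)
print(m,np.add(l,(200+16-u,150+12-v)), px('side',(NEST+YA*-140)/1000)-px('side',NEST/1000))
if m>.75: print(order.hand_in())
E
```

```text
0.4573354125022888 [-35   9] [  5.42793748 -22.19811758]
```

```bash
python3 - <<'E'
from h import *
for f,dy in(('g3',0),('f',-140)):
  for n in('side','top'):
    im=cv2.imread(f'pics/{f}_{n}.png').astype(int); d=im[...,2]-im[...,0]
    P=[(px(n,(NEST+YR.apply([x-.7,dy,6]))/1000)).round(1) for x in(26,-26)]; c=np.mean(P,0).astype(int)
    m=(d[c[1]-22:c[1]+22,c[0]-22:c[0]+22]>22).astype(np.uint8); N,_,st,ce=cv2.connectedComponentsWithStats(m)
    print(f,n,'pred',[p.tolist() for p in P],[((q+c-22).round(1).tolist(),int(s[4])) for q,s in zip(ce[1:],st[1:]) if s[4]>5])
    if n=='side': print(im[c[1]-10:c[1]+12:2,c[0]-16:c[0]+18:2,1])
E
```

```text
g3 side pred [[243.2, 207.8], [258.6, 208.3]] [([242.6, 207.7], 29), ([258.2, 208.4], 22)]
[[194 194 191 193 193 192 189 190 191 145 106 103 108 116 123 126 123]
 [195 179 168 152 181 178 165 156 158 131 110 103  87  87 112 142 115]
 [195 175 155 133 150 164 163 147 151 151 150 159 164 144 154 152 150]
 [191 158 145 127 132 129 140 137 135 136 133 140 160 138 150 155 138]
 [169 150 120 140 123 116 115 132 132 139 125 129 131 131 158 154 126]
 [167 156 120 131  79 109 118 132 127 143 139 129  93 111 157 157 127]
 [164 151 124 132 123 135 135 137 138 144 146 136 105 141 160 148 118]
 [146 152 138 140 143 146 146 137 133 133 140 141 136 152 170 164 129]
 [136 171 164 171 155 151 158 154 152 152 163 166 152 137 135 151 127]
 [155 161 158 142 154 156 146 151 159 163 163 157 157 156 157 156 111]
 [143 148 158 164 164 165 164 168 164 163 163 164 167 165 155 155 110]]
g3 top pred [[288.7, 168.4], [290.0, 182.3]] [([288.3, 167.6], 31), ([290.5, 181.6], 22)]
f side pred [[249.1, 185.7], [263.5, 186.1]] [([234.3, 164.2], 6), ([248.7, 185.7], 26), ([263.1, 186.4], 23)]
[[178 175 194 198 199 197 199 196 197 195 195 196 196 195 184 115 151]
 [103 103 125 184 196 197 188 189 188 191 193 197 197 197 194 137 151]
 [102 113 148 159 186 183 160 154 154 158 164 192 189 185 179 161 132]
 [101 146 156 138 167 175 157 143 150 148 133 182 170 138 163 161 151]
 [119 152 156 120 141 131 142 138 142 146 121 147 145 154 163 157 138]
 [179 167 135 148 119 119 132 138 141 142 128 133 115 155 161 144 141]
 [165 162 126 136 106 121 142 148 144 134 139 128  99 157 161 128 148]
 [172 156 120 146 149 143 151 146 141 145 147 142 123 163 173 130 168]
 [169 158 119 162 196 182 163 157 166 170 168 157 152 149 166 142 183]
 [167 164 165 161 164 168 168 169 161 158 166 170 167 163 164 150 195]
 [165 150 148 157 170 171 172 166 168 172 176 170 169 172 171 159 197]]
f top pred [[327.0, 165.1], [328.5, 178.9]] [([323.7, 165.0], 14), ([328.3, 178.5], 26)]
```

The orange marks sit within 0.5 px of where they should be, apart from the far mark in the top view, where the camera tube partly covers it. So the carrier is flat in the nest at the camera hole, and I'm handing in.

```bash
python3 -c "
from workcell import order
print(order.hand_in())"
```

```text
the job is handed in; nothing more can be done
None
```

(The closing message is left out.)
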